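# Bar the vial carousel and index it to the third stop

## Task

Lay the loose steel retaining bar, tab upwards, into the slots of both posts of the vial carousel, roughly centred, and let go of it. Then grip the carousel's knob and turn it clockwise (seen from above) by three clicks to its third stop, not past it, and finish while still holding the knob there in the closed fingers, with the bar still lying in both slots. Leave the beaker and the sample bottle beside it where they stand.

Things in the scene. Friction and masses are not known exactly. Their poses are not given: they have to be found in the camera images.
- carousel: Vial carousel fixed to the bench: grey base 158x168x22 mm, two slotted posts at its front (local -x, towards the bench edge), round wheel 136 mm across, top 40 mm high, capped vials on it up to 55 mm, black knob on a central spindle. Origin: wheel axis at bench level; z up, y from post to post. A tall instrument stands behind and to the left, from x = 0.65 m: swing in close to the robot.
- saddle_left (a point): Middle of the slot floor of the post at local y = +70 mm (local x = -64 mm), 60 mm above the bench. Each slot is open at the top and at both ends along local y, 22 mm wide across (local x), its cheeks rise 10 mm above the floor and flare outwards above that to 17 mm; the post is 12 mm thick along y.
- saddle_right (a point): The same for the other post, at local y = -70 mm, x = -64 mm; the two slots are in line along local y, 140 mm apart.
- knob (a joint): Angle in rad by which knob and wheel have turned clockwise seen from above; 0 at the start, which is a stop, and up against the end of travel. A stop (click) every 22.5 degrees: 0.393, 0.785, 1.178 (the third), 1.571... Between stops the knob resists with up to about 0.08 Nm and then pulls itself into the next stop. The knob stays in a stop when let go.
- knob_grip (a point): Black bar knob on the wheel axis: upright blade 12 mm thick, 40 mm long, 36 mm high. This point: on the axis, 98 mm above the bench, a good height to grip; the blade reaches from 78 to 114 mm above the bench; beneath it lie a 34 mm disc, 6 mm thick, and a 20 mm spindle. Its local y runs along the blade, x is across it; at the start the blade is parallel to the line of the two slots. A white line on top marks the +y end.
- bar: Loose plain steel bar, 166 mm long (local y), 16 mm wide (local x), 8 mm thick, 0.16 kg, with an upright finger tab in the middle of its top, 10 mm thick (x), 36 mm long (y), reaching from 8 to 40 mm above the bar's underside. Origin: centre of its underside. Lies flat on the bench to the right, tab upwards. Either end may go to either post.
- beaker: Small clear plastic beaker, 46 mm across, 56 mm high, standing beside the carousel; origin at the centre of its underside. Bystander.
- sample: White sample bottle with black cap, 42 mm across, 93 mm high; origin at the centre of its underside. Bystander.

How it is judged:
By the outcome, as a careful person would: the job done as asked, in the order asked, and still so for the second after the job is handed in, while the arm keeps its last pose, push and grip.
It also fails if it takes over 48 s, if anything falls off the work surface, if the arm or the gripper's body presses on something with over 40 N, if the wrist force passes 120 N, or if a joint passes its speed limit or range.

## Robot

A 6-joint arm with a two-finger parallel gripper is mounted at the origin on a cart in front of the work surface, level with it; the furniture and walls round the work are solid. World frame = base frame: x ahead of the robot, y to its left, z up, the work surface at z = 0. Lengths are in m, angles in rad, forces in N, time in s.
With the tool pointing down it reaches from about 0.225 to 0.875 m from the base axis. Payload 3.4 kg.
Tool frame: the origin (TCP) lies midway between the tips of the shut fingers; the grasp point (between the pads) lies 19 mm behind it; z points along the fingers, y is the line along which they close (so a half turn about z gives the same grasp; the last joint's range is limited). The gripper opens to 85 mm and grips with 20 to 120 N. Pads are 22 mm wide; open, the fingers measure 114 mm over their backs; the gripper's body (76 mm by 85 mm) begins 54 mm behind the grasp point. The pads swing forward as they close: fully open they stand 13 mm farther back than shut.
Start: joints at [-1.312, 0.276, 1.505, -0, 1.361, -0.121], TCP at [0.213, -0.534, 0.196] pointing down, gripper open.
Joint ranges: [-2.89, 2.89], [-0.75, 2.08], [0.22, 2.7], [-1.18, 4.32], [0.11, 2.71], [-2.7, 2.7]. Speed limits (rad/s): [2.57, 2.57, 3.14, 3.14, 3.14, 3.14].

## Interface

Orientations are given as a unit quaternion [w, x, y, z].
In Python, from rig import * gives the robot as it stands.
- The arm moves only by the tool apply_moves, never from a script. Its argument "steps" is one flat list of numbers, 4 for each row, row after row: the shift along the world's x, y, z in cm, then the turn about the world's z in degrees. A call has 1 to 8 rows; each row is the pose to reach, as a shift and turn from the pose commanded when the call began; what a row does not reach only later rows make up. A row lasts 1/12 s, in which the tool goes at most 41.7 mm and 7.16 degrees, less where a joint would pass 70% of its speed; a pose out of reach is approached as far as the arm can. A call with a gripper value outside its range is refused whole. "jaw" is the closure in counts, from 0 (fully open) to 255 (shut), set as the call begins (left out, the last holds). The fingers move at their own pace and stop on an object; "newtons" is the grip in N (left out, the last holds). Time passes only in rows, so rows that repeat a pose let the fingers close. It gives the time, the measured TCP pose, the force, the opening and the grip force at its end, in the units of the state.
- get_state(): the state, without advancing time (a new reading comes with each control period).
- get_image(name): name is "side" or "top"; returns the picture (420x560x3 uint8, red, green, blue); there is no depth.
- calibration(name): a dict with "fx", "fy", "cx", "cy" (pixels), "xyz" and "rotation" of the camera in the world. Camera axes: x right, y up, looking along -z (the intrinsics and any distortion apply to the point x, -y, -z); pixel columns grow to the right and rows downward; lengths in m; the calibration is good to about 2 mm. A picture is of the moment at which its call begins. calibration takes no time and is no camera call.
- sign_off(): hands the job in; it is judged then, once.
The state is a dict: "clock": time; "qpos": joint angles; "qd": joint speeds; "effort": joint torques, N m; "position": TCP position; "ee_rot": TCP orientation; "contact_force": force on the tool from outside, world axes, zero at the start; "moment": the same for the moment, N m; "width": finger opening in m; "gripper_force": force on a finger pad.
Only numpy, scipy, OpenCV 4.12 (cv2) and the standard library are available. Lean on these libraries where they do the work, as an engineer would, in place of code of your own. Each camera call takes 0.05 s, during which the arm holds its last target. There are 200 camera calls.

## Working session

There is one attempt and no reset: what is moved stays moved. The work goes in short steps, Python scripts to look and compute and a tool call to move; the robot and the scene stay as the last step left them, time stands still between calls to the robot, and variables do not carry over. Pictures are saved under pics/ and viewed, at most 10 in all, crops included, and the job is handed in when it is done.

Besides the shell and the picture viewer there is one more tool, called after "Call:" by a JSON object that holds its "op" and its "data", one argument or row to a line. apply_moves: Moves the arm, as the interface text tells. Its arguments: {"type":"object","properties":{"steps":{"type":"array","items":{"type":"number"}},"jaw":{"type":"number"},"newtons":{"type":"number"}},"required":["steps"]}

```bash
mkdir -p pics; ls; python3 - <<'E'
from rig import *
import cv2
s=get_state();print(s)
for n in("top","side"):
    c=calibration(n);print(n,c)
    cv2.imwrite(f"pics/{n}0.png",get_image(n)[:,:,::-1])
E
```

```text
pics
{'clock': 0.0, 'qpos': array([-1.31199850e+00,  2.76576083e-01,  1.50615954e+00,  3.17553074e-05,
        1.36066555e+00, -1.20971674e-01]), 'qd': array([ 0.00060818, -0.00078193, -0.00165079, -0.00050285, -0.00014499,
        0.00099861]), 'effort': array([-1.44569134e-03, -4.16782486e+01, -2.45808381e+01, -3.31723504e-04,
        1.11399003e-02, -2.07185224e-06]), 'position': array([ 0.21302475, -0.53344398,  0.19464002]), 'ee_rot': array([-9.03180848e-04,  9.82026220e-01,  1.88742377e-01, -4.67773473e-05]), 'contact_force': array([ 0.20111693, -0.03717799,  0.45434372]), 'moment': array([-0.00839358,  0.00693752,  0.00225494]), 'gripper_force': 0.0, 'width': 0.08594425057800056}
top {'fx': 495.62174197796116, 'fy': 495.62174197796116, 'cx': 281.9829998342051, 'cy': 201.07807531017352, 'xyz': array([ 0.47561322, -0.15548294,  1.2970192 ]), 'rotation': array([ 0.71501128,  0.01567388, -0.03139657, -0.69823166])}
side {'fx': 530.0932513961433, 'fy': 530.0932513961433, 'cx': 282.9865411608209, 'cy': 207.5518941248925, 'xyz': array([ 0.52907585, -1.31024425,  0.60497556]), 'rotation': array([ 0.84193816,  0.53931864,  0.00588237, -0.01552198])}
```

View pics/top0.png

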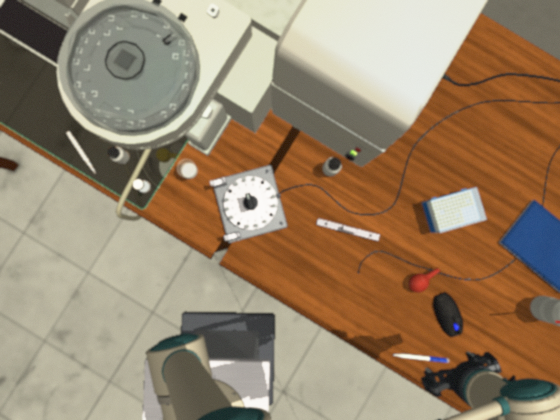

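View pics/side0.png

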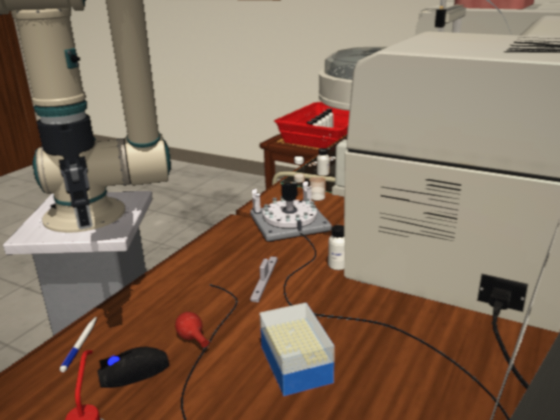

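The top view shows the carousel centred near (250,203), with white post tops near (219,183) and (232,238). The bar is at (348,229) and the bottle at (332,166). The side view shows the carousel near (290,212) and the bar at (264,278). Next I'll look at enlarged crops.

```bash
cat > h.py <<'E'
import numpy as np, cv2
from rig import *
from scipy.spatial.transform import Rotation as R
def cam(n):
    c=calibration(n);w,x,y,z=c["rotation"];return c,R.from_quat([x,y,z,w]).as_matrix()
def ray(n,u,v):
    c,M=cam(n);d=M@np.array([(u-c["cx"])/c["fx"],-(v-c["cy"])/c["fy"],-1.]);return c["xyz"],d/np.linalg.norm(d)
def onplane(n,u,v,z):
    o,d=ray(n,u,v);return o+d*(z-o[2])/d[2]
def proj(n,p):
    c,M=cam(n);q=M.T@(np.array(p)-c["xyz"]);return np.array([c["cx"]+c["fx"]*q[0]/-q[2],c["cy"]+c["fy"]*q[1]/q[2]])
def tri(a,b):
    o1,d1=ray("top",*a);o2,d2=ray("side",*b)
    A=np.stack([d1,-d2],1);t=np.linalg.lstsq(A,o2-o1,rcond=None)[0]
    p,q=o1+t[0]*d1,o2+t[1]*d2;return (p+q)/2,np.linalg.norm(p-q)
def crop(n,x,y,w,h,k):
    im=get_image(n) if isinstance(n,str) else n
    return cv2.resize(im[y:y+h,x:x+w],None,fx=k,fy=k,interpolation=cv2.INTER_CUBIC)
E
python3 - <<'E'
from h import *
print(calibration("top").keys())
t=cv2.imread("pics/top0.png");s=cv2.imread("pics/side0.png")
# top: x 170..390,y150..250 (k=3.6) ; side x240..360 y150..310
a=crop(t,170,145,200,110,4);b=crop(s,235,165,200,75,4)
cv2.imwrite("pics/c1.png",a);cv2.imwrite("pics/c2.png",crop(s,235,170,120,140,4))
print(onplane("top",348,229,.02),onplane("top",250,203,.1),onplane("top",187,170,.05))
E
```

```text
dict_keys(['fx', 'fy', 'cx', 'cy', 'xyz', 'rotation'])
[ 0.49307511 -0.35497652  0.02      ] [ 0.54920535 -0.10400756  0.1       ] [0.63175015 0.05903658 0.05      ]
```

View pics/c1.png

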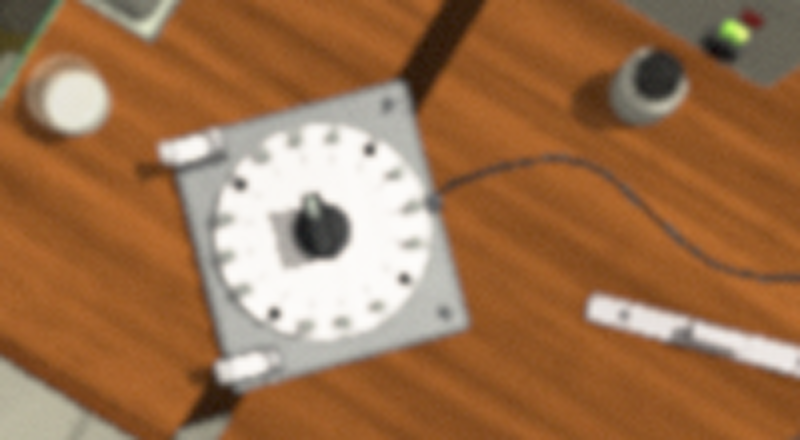

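View pics/c2.png

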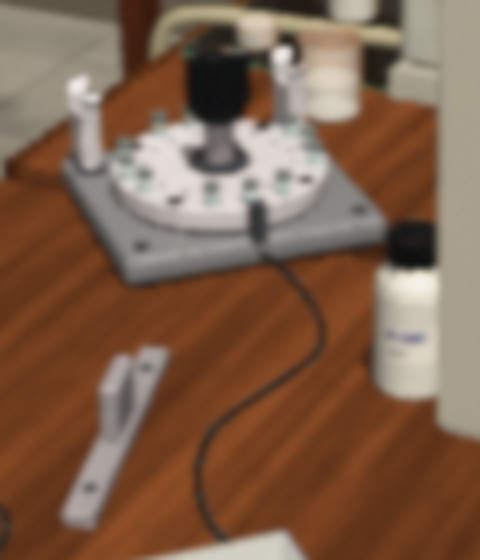

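The crops show base corners at crop-top (403,80), (468,325), (235,393) and (175,160). The knob disc top is near (321,230), with its white line pointing to the upper left. In the side crop the bar runs from (155,350) to (80,520), with its tab at about (118,390). Now to measure them.

```bash
python3 - <<'E'
from h import *
t=cv2.imread("pics/top0.png");s=cv2.imread("pics/side0.png")
T=lambda u,v:((u+.5)/4-.5+170,(v+.5)/4-.5+145)
S=lambda u,v:((u+.5)/4-.5+235,(v+.5)/4-.5+170)
print("base corners z.022")
C=[onplane("top",*T(*p),.022) for p in[(403,80),(468,325),(235,393),(175,160)]]
for p in C: print(p.round(4))
print("mean",np.mean(C,0).round(4),[np.linalg.norm(C[i]-C[i-1]).round(4) for i in range(4)])
print("front-left base tri",tri(T(468,325),S(130,275)),tri(T(403,80),S(388,225)))
def comps(im,roi,f,name):
    x,y,w,h=roi;m=f(im[y:y+h,x:x+w].astype(int)).astype(np.uint8)
    for c in cv2.findContours(m,cv2.RETR_EXTERNAL,cv2.CHAIN_APPROX_NONE)[0]:
        if cv2.contourArea(c)>25:
            c=c+np.array([x,y]);r=cv2.minAreaRect(c);print(name,cv2.contourArea(c),np.round(r[0],1),np.round(r[1],1),round(r[2],1), cv2.boundingRect(c))
            if len(c)>5 and cv2.contourArea(c)>40: print("   box",cv2.boxPoints(r).round(1).tolist())
gray=lambda th:(lambda a:(a.min(2)>th))
comps(t,(300,210,100,40),gray(120),"bar top")
comps(t,(205,160,90,85),gray(185),"white top")
comps(t,(205,160,90,85),lambda a:a.max(2)<70,"dark top")
comps(s,(235,250,60,60),gray(115),"bar side")
comps(s,(235,170,120,60),lambda a:a.max(2)<60,"dark side")
for z in(.008,):
  for p in [(316.5,220),(380,238)]: print(onplane("top",*p,z))
E
```

```text
base corners z.022
[ 0.6548 -0.1506  0.022 ]
[ 0.4974 -0.1963  0.022 ]
[ 0.4505 -0.0482  0.022 ]
[ 0.5991 -0.0051  0.022 ]
mean [ 0.5505 -0.1001  0.022 ] [np.float64(0.1558), np.float64(0.1639), np.float64(0.1553), np.float64(0.1547)]
front-left base tri (array([ 0.49760225, -0.19656143,  0.0130266 ]), np.float64(0.00010904108627821309)) (array([ 0.6556046 , -0.15062045,  0.01735693]), np.float64(0.0002172109648497974))
bar top 365.5 [347.8 229.2] [64.3  7.2] 14.9 (317, 219, 63, 22)
   box [[315.79998779296875, 224.39999389648438], [317.70001220703125, 217.39999389648438], [379.79998779296875, 234.0], [378.0, 240.89999389648438]]
white top 48.0 [231.9 235.7] [ 5.3 14.5] 78.7 (225, 233, 15, 7)
   box [[224.3000030517578, 234.5], [238.5, 231.6999969482422], [239.60000610351562, 236.89999389648438], [225.3000030517578, 239.6999969482422]]
white top 38.5 [216.5 181.9] [ 4.9 11.2] 76.0 (211, 179, 12, 6)
white top 2156.5 [250.7 202.6] [54.7 53.6] 74.7 (224, 175, 58, 56)
   box [[217.60000610351562, 183.3000030517578], [269.29998779296875, 169.1999969482422], [283.70001220703125, 222.0], [2
[... 705 characters left out ...]
6.5, 257.70001220703125], [256.70001220703125, 301.70001220703125]]
dark side 34.0 [336.5 227. ] [ 4. 11.] 90.0 (331, 225, 12, 5)
dark side 41.5 [328.5 185.9] [6.8 9.1] 23.2 (326, 182, 8, 10)
   box [[323.6000061035156, 188.6999969482422], [327.1000061035156, 180.3000030517578], [333.3999938964844, 183.0], [329.79998779296875, 191.39999389648438]]
dark side 257.0 [289.4 188.5] [17.3 23.3] 20.6 (282, 177, 19, 24)
   box [[277.20001220703125, 196.3000030517578], [285.3999938964844, 174.5], [301.6000061035156, 180.60000610351562], [293.5, 202.39999389648438]]
dark side 30.5 [306.5 171.5] [ 3. 17.] 90.0 (298, 170, 18, 4)
[ 0.51473437 -0.27421737  0.008     ]
[ 0.47176271 -0.44083688  0.008     ]
```

```bash
python3 - <<'E'
from h import *
t=cv2.imread("pics/top0.png");s=cv2.imread("pics/side0.png")
T=lambda u,v:((u+.5)/4-.5+170,(v+.5)/4-.5+145)
S=lambda u,v:((u+.5)/4-.5+235,(v+.5)/4-.5+170)
print("bar ends",tri((316.7,220.9),S(155,350)),tri((378.9,237.4),S(78,520)))
a,b=onplane("top",316.7,220.9,.006),onplane("top",378.9,237.4,.006);print("bar c",(a+b)/2,np.degrees(np.arctan2(*(a-b)[1::-1])),np.linalg.norm(a-b))
print("tab top",tri(T(690,333),S(121,372)))
print("knob top",tri(T(320,228),S(218,58)))
# prongs: right post left/right ends in top; in side
print("Rpost",tri(T(247,366),S(85,95)),onplane("top",*T(247,366),.077));print("Lpost",tri(T(190,149),S(288,65)),onplane("top",*T(190,149),.077))
# back edge of base by saturation: base grey vs wood orange
hsv=cv2.cvtColor(t,cv2.COLOR_BGR2HSV);m=((hsv[...,1]<60)).astype(np.uint8);m[:, :205]=0;m[:,300:]=0;m[:160]=0;m[250:]=0
c=max(cv2.findContours(m,cv2.RETR_EXTERNAL,cv2.CHAIN_APPROX_NONE)[0],key=cv2.contourArea)[:,0]
P=np.array([onplane("top",*p,.022) for p in c])[:,:2]
th=np.radians(16.2)
for k in range(3):
    y=np.array([np.cos(th),np.sin(th)]);x=np.array([y[1],-y[0]])
    X,Y=P@x,P@y;Xm,Ym=X.max(),(Y.max()+Y.min())/2
    e=P[(X>Xm-.006)&(abs(Y-Ym)<.07)];d=np.linalg.svd(e-e.mean(0))[2][0];d*=np.sign(d@y);th=np.arctan2(d[1],d[0])
xb=(e@x).mean();yl=(P[(Y>Y.max()-.005)&(X>Xm-.13)&(X<Xm-.02)]@y).mean();yr=(P[(Y<Y.min()+.005)&(X>Xm-.13)&(X<Xm-.02)]@y).mean()
print("yaw",np.degrees(th),"ywidth",yl-yr,"n",len(e));print("center by yc, back edge-? ",(x*(xb-.079)+y*(yl+yr)/2))
# wheel rim: white, gray sep
g=t.min(2).astype(int);w=((g>178)).astype(np.uint8);w[:, :205]=0;w[:,300:]=0;w[:160]=0;w[250:]=0
w=cv2.morphologyEx(w,cv2.MORPH_OPEN,np.ones((5,5)))
c=max(cv2.findContours(w,cv2.RETR_EXTERNAL,cv2.CHAIN_APPROX_NONE)[0],key=cv2.contourArea)[:,0]
for z in(.04,):
  q=np.array([onplane("top",*p,z) for p in c])[:,:2].astype(np.float32);print("wheel",cv2.minEnclosingCircle(q),cv2.fitEllipse(q))
E
```

```text
bar ends (array([ 0.5122345 , -0.27491975,  0.00657834]), np.float64(0.00041972881175714074)) (array([ 0.47343725, -0.43828097,  0.00640315]), np.float64(0.00036768876167652927))
bar c [ 0.4928569  -0.35667351  0.006     ] 76.50795148813127 0.16805039619795853
tab top (array([ 0.49503791, -0.33823216,  0.03047095]), np.float64(0.0008385086435791818))
knob top (array([ 0.55333306, -0.10352889,  0.11207938]), np.float64(0.0031869718588893037))
Rpost (array([ 0.46912527, -0.05918525,  0.07144139]), np.float64(0.001901585975586096)) [ 0.46820921 -0.05966543  0.077     ]
Lpost (array([ 0.60203714, -0.02001986,  0.07145328]), np.float64(0.001268649787141068)) [ 0.60083026 -0.02063035  0.077     ]
yaw 15.800923725704491 ywidth 0.16402564611650433 n 52
center by yc, back edge-?  [ 0.5527415  -0.09765253]
wheel ((0.5500952005386353, -0.1135958805680275), 0.08086128532886505) ((0.55118727684021, -0.10874974727630615), (0.12762482464313507, 0.14693917334079742), 143.53269958496094)
```

The bar and posts measure consistently from both views. Moving above the bar.

Call:
{"op": "apply_moves", "data": {
  "steps": [4,2.5,0,7,8,5,0,14,12,7.5,0,21,16,10,-1,28,20,12.5,-3,35,24,15,-5,42,28,17.6,-8,49,28,17.6,-10,54.7],
  "jaw": 100,
  "newtons": 50
}}

```text
clock: 0.77
position: [0.4806, -0.3674, 0.1138]
ee_rot: [0.002, 0.783, 0.621, 0.001]
contact_force: [-0.5, -1.4, -0.1]
width: 0.0522
gripper_force: 0.0
```

Call:
{"op": "apply_moves", "data": {
  "steps": [0,0,0,0,0,0,0,0,0,0,0,0]
}}

```text
clock: 1.02
position: [0.477, -0.3684, 0.1128]
ee_rot: [-0.0, 0.786, 0.619, -0.0]
contact_force: [0.1, 0.5, -0.2]
width: 0.052
gripper_force: 0.0
```

```bash
python3 - <<'E'
from h import *
t=get_image("top")[:,:,::-1];s=get_image("side")[:,:,::-1]
cv2.imwrite("pics/m.png",np.hstack([crop(t,300,185,100,90,4),crop(s,220,220,100,90,4)]))
st=get_state();print(st["position"],st["ee_rot"],st["width"],st["clock"])
E
```

```text
[ 0.47694779 -0.36957449  0.11403419] [ 1.00611950e-03  7.86081172e-01  6.18122447e-01 -1.36447925e-04] 0.05215908098850927 1.1167
```

View pics/m.png

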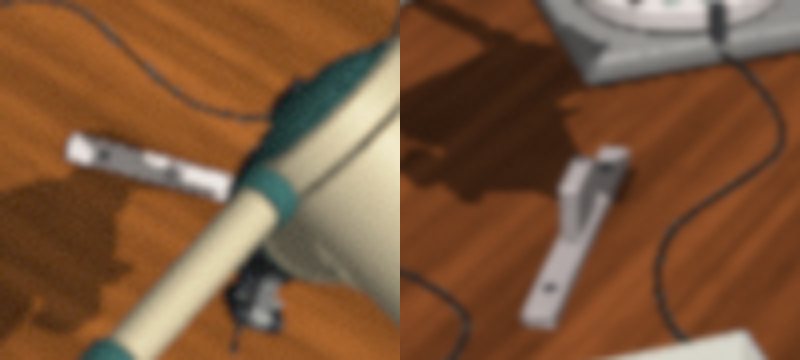

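The image shows the bar clear and the gripper aligned but short of the target pose. Descending now.

Call:
{"op": "apply_moves", "data": {
  "steps": [1.6,1.2,-2,0,1.6,1.2,-5,0,1.6,1.2,-8,0,1.6,1.2,-9.4,0,1.6,1.2,-9.9,0,1.6,1.2,-9.9,0,1.6,1.2,-9.9,0]
}}

```text
clock: 1.7
position: [0.4937, -0.3578, 0.0154]
ee_rot: [0.001, 0.786, 0.618, 0.0]
contact_force: [0.8, -0.6, 0.1]
width: 0.0519
gripper_force: 0.0
```

```bash
python3 - <<'E'
from h import *
t=get_image("top")[:,:,::-1];s=get_image("side")[:,:,::-1]
st=get_state();p=st["position"];print(p,st["ee_rot"],st["width"],st["contact_force"],proj("side",p),proj("top",p))
cv2.imwrite("pics/m2.png",np.hstack([crop(t,300,175,100,100,4),crop(s,220,200,100,100,4)]))
E
```

```text
[ 0.49422383 -0.35772346  0.01591472] [1.92547254e-03 7.85800209e-01 6.18477339e-01 3.24344254e-04] 0.052150253394370856 [-0.37168117 -0.19557821  0.24566629] [264.86627127 273.38964905] [348.81745752 228.59639869]
```

View pics/m2.png

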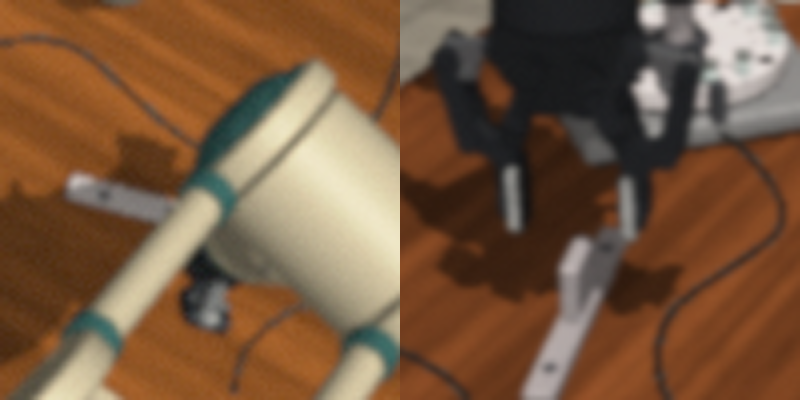

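The side view shows the fingertips at side pixels of about (249,257) and (278,259), which is higher than expected. The tab's mid-height is near (264,268). I'll work out the real tip height.

```bash
python3 - <<'E'
from h import *
st=get_state();p=st["position"];w,x,y,z=st["ee_rot"];M=R.from_quat([x,y,z,w]).as_matrix();print(M.round(3))
S=lambda u,v:((u+.5)/4-.5+220,(v+.5)/4-.5+200)
for sg,uv in((-1,(115,230)),(1,(232,238))):
    o,d=ray("side",*S(*uv))
    q=p+sg*M[:,1]*.028
    k=(q[1]-o[1])/d[1];print(uv,(o+k*d).round(4),"expected tip",q.round(4), proj("side",q))
E
```

```text
[[ 0.235  0.972  0.003]
 [ 0.972 -0.235 -0.003]
 [-0.002  0.003 -1.   ]]
(115, 230) [ 0.4614 -0.3511  0.0526] expected tip [ 0.467  -0.3511  0.0158] [251.99315587 272.20263969]
(232, 238) [ 0.5221 -0.3643  0.0532] expected tip [ 0.5214 -0.3643  0.016 ] [277.8751638  274.58917821]
```

```bash
python3 - <<'E'
from h import *
s=get_image("side")[:,:,::-1];st=get_state();print(st["clock"],st["position"],st["contact_force"])
cv2.imwrite("pics/m3.png",crop(s,210,170,110,130,4))
E
```

```text
1.85 [ 0.49420195 -0.35749163  0.01581678] [0.2619637  0.7355216  0.46922493]
```

View pics/m3.png

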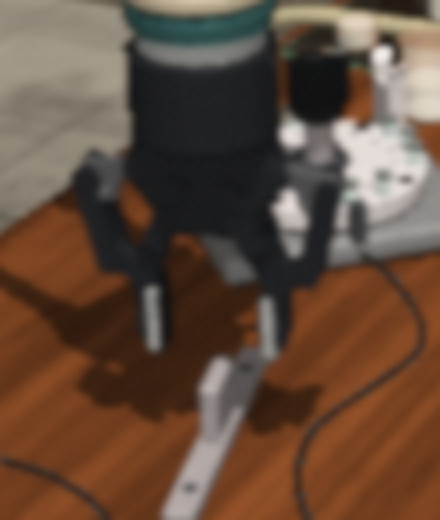

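The tips look about 35 mm above where the state puts them, and their shadows are detached from them. Closing here is harmless and will tell me which is right.

Call:
{"op": "apply_moves", "data": {
  "steps": [0,0,0,0,0,0,0,0,0,0,0,0,0,0,0,0,0,0,0,0,0,0,0,0],
  "jaw": 255
}}

```text
clock: 2.35
position: [0.4934, -0.3561, 0.0139]
ee_rot: [0.0, 0.785, 0.619, 0.0]
contact_force: [-1.2, -1.0, 0.1]
width: 0.0002
gripper_force: 0.0
```

```bash
python3 - <<'E'
from h import *
s=get_image("side")[:,:,::-1];t=get_image("top")[:,:,::-1];st=get_state();print(st["clock"],st["position"],st["contact_force"],st["width"],st["gripper_force"])
cv2.imwrite("pics/m4.png",np.hstack([crop(s,220,200,90,110,4),crop(t,300,175,100,110,4)]))
E
```

```text
2.45 [ 0.49334509 -0.35610711  0.01388965] [ 0.96475955  0.2904008  -1.41015137] 1.609071876416559e-05 0.0
```

View pics/m4.png

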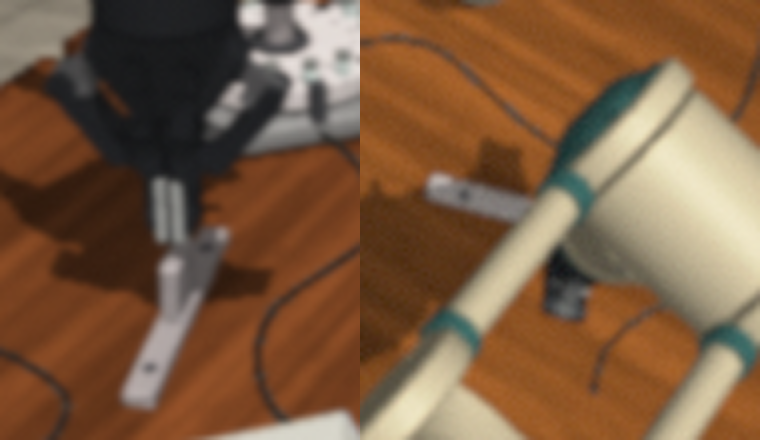

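Nothing was gripped: the shut tips end at side pixel (263,260.5), just above the tab top. So the reported z is about 30 mm too low against the true height. I'll open, then descend with a check on force.

Call:
{"op": "apply_moves", "data": {
  "steps": [0,0,0,0,0,0,0,0,0,0,0,0,0,0,0,0,0,0,-0.7,0,0,0,-1.4,0,0,0,-1.8,0,0,0,-1.8,0],
  "jaw": 100
}}

```text
clock: 3.12
position: [0.4923, -0.3553, -0.0057]
ee_rot: [-0.002, 0.786, 0.619, -0.0]
contact_force: [-0.6, 0.7, 0.0]
width: 0.0518
gripper_force: 0.0
```

```bash
cat >> h.py <<'E'
def sidez(px,y):
    o,d=ray("side",*px);return o+d*(y-o[1])/d[1]
E
python3 - <<'E'
from h import *
print(sidez((263,260.3),-.356), "shut tip earlier")
s=get_image("side")[:,:,::-1];st=get_state();print(st["position"],st["contact_force"],st["width"])
# dark finger columns: lowest dark px per column
for u in range(243,288,2):
    col=s[:,u].max(1).astype(int);r=[v for v in range(200,295) if col[v]<60]
    print(u,max(r) if r else None,end="; ")
E
```

```text
[ 0.49159053 -0.356       0.04667968] shut tip earlier
[ 0.49269071 -0.35562009 -0.00512413] [ 0.65769231  0.14259662 -0.07282206] 0.05181955320531069
243 271; 245 272; 247 271; 249 269; 251 268; 253 266; 255 272; 257 271; 259 258; 261 258; 263 257; 265 256; 267 255; 269 254; 271 247; 273 276; 275 276; 277 274; 279 272; 281 262; 283 250; 285 250; 287 250;
```

A reported z of -5 mm with no contact confirms the bias, about +0.032 m. Lowering 13 mm more, then gripping.

Call:
{"op": "apply_moves", "data": {
  "steps": [0,0,-0.5,0,0,0,-1.0,0,0,0,-1.3,0,0,0,-1.3,0]
}}

```text
clock: 3.5
position: [0.4928, -0.3557, -0.018]
ee_rot: [-0.001, 0.786, 0.619, -0.0]
contact_force: [-1.4, -0.3, 0.4]
width: 0.052
gripper_force: 0.0
```

Call:
{"op": "apply_moves", "data": {
  "steps": [0,0,0,0,0,0,0,0,0,0,0,0,0,0,0,0,0,0,0,0,0,0,0,0],
  "jaw": 255,
  "newtons": 60
}}

```text
clock: 4.0
position: [0.4936, -0.3564, -0.0166]
ee_rot: [0.0, 0.786, 0.619, 0.0]
contact_force: [-0.4, -0.0, 2.7]
width: 0.0089
gripper_force: 61.7
```

Gripped: opening 8.9 mm at 62 N. Lifting, then swinging in close to the robot.

Call:
{"op": "apply_moves", "data": {
  "steps": [0,0,1,0,0,0,4,0,0,0,8,0,0,0,12,0,0,0,15,0,-1,2,15,-5,-2,4,15,-10,-3,6,15,-14]
}}

```text
clock: 4.67
position: [0.463, -0.2957, 0.1341]
ee_rot: [0.001, 0.856, 0.516, 0.0]
contact_force: [-0.0, 0.3, -2.2]
width: 0.0087
gripper_force: 61.2
```

Call:
{"op": "apply_moves", "data": {
  "steps": [-0.3,3,0,-6,-0.5,6,0,-12,-0.5,9,0,-18,-0.2,12,0,-24,0.3,15,0,-30,1,18,0,-36,2,20,0,-41,3,22,0,-46]
}}

```text
clock: 5.33
position: [0.493, -0.0744, 0.1335]
ee_rot: [0.0, 0.99, 0.141, 0.0]
contact_force: [0.1, -0.0, -1.7]
width: 0.0086
gripper_force: 61.2
```

```bash
python3 - <<'E'
from h import *
t=get_image("top")[:,:,::-1];s=get_image("side")[:,:,::-1];st=get_state();print(st["clock"],st["position"],st["ee_rot"],st["contact_force"],st["width"],st["gripper_force"])
cv2.imwrite("pics/t5.png",t);cv2.imwrite("pics/s5.png",s)
E
```

```text
5.4333 [ 0.49425978 -0.07336539  0.13347174] [-5.28085133e-04  9.89533377e-01  1.44301316e-01  7.39035552e-04] [-0.81794816 -0.57838363 -1.3952313 ] 0.008935023343360266 61.16531252861023
```

Call:
{"op": "apply_moves", "data": {
  "steps": [1.4,1.2,0,0,2.8,2.4,-1,-0.4,4.1,3.4,-3,-0.4,4.1,3.4,-4.5,-0.4,4.1,3.4,-4.5,-0.4,4.1,3.4,-4.5,-0.4]
}}

```text
clock: 5.93
position: [0.5331, -0.0425, 0.0874]
ee_rot: [-0.0, 0.99, 0.14, -0.001]
contact_force: [0.4, 0.4, -1.3]
width: 0.0087
gripper_force: 61.2
```

```bash
python3 - <<'E'
from h import *
t=get_image("top")[:,:,::-1];s=get_image("side")[:,:,::-1];st=get_state();print(st["clock"],st["position"],st["ee_rot"],st["contact_force"],st["width"],st["gripper_force"])
cv2.imwrite("pics/t6.png",t);cv2.imwrite("pics/s6.png",s)
cv2.imwrite("pics/v6.png",np.vstack([crop(t,180,150,130,60+50,5)[:275,:],crop(s,235,150,130,60,5)]) if 0 else np.hstack([crop(t,195,150,90,110,4.4),crop(s,240,145,90,110,4.4)]))
E
```

```text
6.0333 [ 0.53449537 -0.04292448  0.0888871 ] [3.80968559e-04 9.90215652e-01 1.39544349e-01 4.38740900e-04] [-0.12474197 -0.23952048  0.12421773] 0.008846147492431724 61.151307821273804
```

View pics/v6.png

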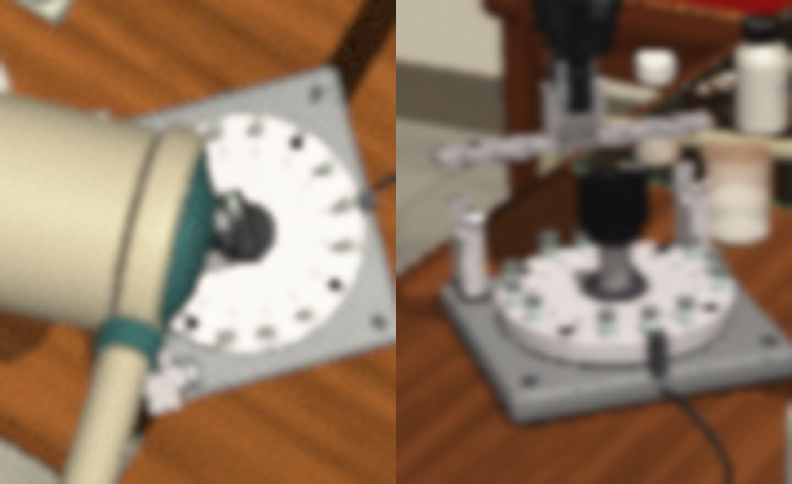

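The bar hangs level just above both posts. In the side crop it runs from (437,157) to (712,118), above post tops at (468,210) and (690,170). In the top crop its near end is at about (163,407), beside the right post. I'll check the numbers.

```bash
python3 - <<'E'
from h import *
p=np.array([.5345,-.0429]);y=np.array([np.cos(np.radians(16.04)),np.sin(np.radians(16.04))])
zb=.0889+.0166
print("bar z",zb)
for sg in(-1,1):
    e=p+sg*.083*y
    print("end",sg,e, "side",proj("side",[*e,zb+.004]).round(1),"top",proj("top",[*e,zb+.008]).round(1))
print("seen side",(249.3,180.7),(311.8,171.8))
q=tri((195+163/4.4,150+408/4.4),(249.3,180.7));print("near end tri",q)
# posts predicted
c=np.array([.5355,-.039]);yy=np.array([np.cos(np.radians(16.2)),np.sin(np.radians(16.2))])
xx=np.array([yy[1],-yy[0]])
for sg in(-1,1):
    for dx in (-.017,.017): print("post",sg,dx,"side",proj("side",[*(c+sg*.07*yy+dx*xx),.077]).round(1),"top",proj("top",[*(c+sg*.07*yy+dx*xx),.077]).round(1))
t=cv2.imread("pics/t6.png");t0=cv2.imread("pics/top0.png")
d=cv2.absdiff(t,t0).max(2);np.set_printoptions(linewidth=220)
print("top min-channel new/old rows 228-246 cols 222-246");
print(t.min(2)[228:248,222:246]);print(t0.min(2)[228:248,222:246])
E
```

```text
bar z 0.10550000000000001
end -1 [ 0.45473127 -0.0658336 ] side [249.  180.7] top [232.6 241.9]
end 1 [ 0.61426873 -0.0199664 ] side [311.  172.2] top [215.4 174.7]
seen side (249.3, 180.7) (311.8, 171.8)
near end tri (array([ 0.45407067, -0.06416553,  0.10892522]), np.float64(0.0026573334910316338))
post -1 -0.017 side [253.4 188.9] top [224.2 237.9]
post -1 0.017 side [256.8 193.8] top [237.6 234.3]
post 1 -0.017 side [304.5 181.6] top [210.  182.8]
post 1 0.017 side [308.8 186.2] top [223.4 179.4]
top min-channel new/old rows 228-246 cols 222-246
[[116 113 101  85  73  66  58  58  62  90 131 156 169 175 173 170 163 168 174 179 186 180 167 169]
 [142 136 132 121 107  82  62  59  75 119 157 169 173 176 176 176 169 168 166 163 162 162 162 175]
 [159 161 157 143 129 113  84  63  92 146 174 179 168 168 169 167 164 169 173 170 168 168 171 176]
 [166 167 166 160 148 126 104  77 100 157 186 178 159 154 152 153 153 162 171 175 178 179 177 178]
 [166 171 168 164 154 137 114  88 102 152 179 177 157 146 150 153 158 159 166 174 176 175 176 177]
 [169 171 168 163 153 141 115 101 106 145 176 188
[... 2717 characters left out ...]
4  40]
 [ 12  19  40  62  68  78  97 121 134 134 128 121 114  99  84  78  75  67  56  44  41  35  37  39]
 [ 13  15  22  26  26  41  75 100 111 108  95  85  72  63  49  46  44  42  39  38  38  42  36  39]
 [ 13  16   9  16  12  22  45  60  67  64  56  48  42  38  40  40  36  38  42  37  37  40  38  42]
 [ 15  18  21  10  11  18  17  23  32  35  36  37  38  35  36  38  44  37  41  39  41  35  38  38]
 [  9  17   5  18   8  16  12  19  28  31  37  39  40  33  40  40  40  40  40  40  41  41  38  41]
 [ 16  12   5  17  15  12  23  20  29  38  41  39  42  37  38  34  36  36  40  39  41  38  43  41]
 [ 18  11  19  24  27  26  21  28  32  33  34  34  35  38  42  38  41  37  38  40  41  39  41  45]]
```

Predicted and seen bar ends agree within 1 px, so the pose model with its z bias holds. A small correction, then lowering to just inside the flare.

Call:
{"op": "apply_moves", "data": {
  "steps": [0.1,0.2,-0.8,0,0.1,0.3,-1.6,0,0.1,0.3,-2.4,0,0.1,0.3,-2.6,0,0.1,0.3,-2.6,0]
}}

```text
clock: 6.45
position: [0.5343, -0.039, 0.0609]
ee_rot: [-0.0, 0.99, 0.14, -0.001]
contact_force: [-0.0, -0.3, -1.8]
width: 0.0084
gripper_force: 61.2
```

Call:
{"op": "apply_moves", "data": {
  "steps": [0,0,-0.2,0,0,0,-0.4,0,0,0,-0.6,0,0,0,-0.8,0,0,0,-0.8,0]
}}

```text
clock: 6.87
position: [0.5351, -0.0391, 0.0536]
ee_rot: [-0.0, 0.99, 0.14, -0.0]
contact_force: [0.3, 0.6, -1.3]
width: 0.0083
gripper_force: 61.2
```

Call:
{"op": "apply_moves", "data": {
  "steps": [0,0,-0.2,0,0,0,-0.4,0,0,0,-0.6,0,0,0,-0.6,0]
}}

```text
clock: 7.2
position: [0.535, -0.0391, 0.0475]
ee_rot: [-0.0, 0.99, 0.14, -0.0]
contact_force: [-0.7, 1.1, -1.1]
width: 0.0083
gripper_force: 61.2
```

Call:
{"op": "apply_moves", "data": {
  "steps": [0,0,-0.1,0,0,0,-0.2,0,0,0,-0.3,0,0,0,-0.4,0,0,0,-0.4,0]
}}

```text
clock: 7.62
position: [0.5352, -0.0392, 0.0438]
ee_rot: [-0.0, 0.99, 0.14, -0.0]
contact_force: [0.9, -0.1, -1.7]
width: 0.0084
gripper_force: 61.2
```

Call:
{"op": "apply_moves", "data": {
  "steps": [0,0,-0.1,0,0,0,-0.2,0,0,0,-0.3,0,0,0,-0.3,0]
}}

```text
clock: 7.95
position: [0.5355, -0.0392, 0.0433]
ee_rot: [0.0, 0.99, 0.14, 0.0]
contact_force: [-4.7, 1.3, 13.8]
width: 0.0088
gripper_force: 63.4
```

Contact came at exactly the expected floor height. Easing off, then opening partway.

Call:
{"op": "apply_moves", "data": {
  "steps": [0,0,0.2,0,0,0,0.2,0]
}}

```text
clock: 8.12
position: [0.5359, -0.0393, 0.0436]
ee_rot: [0.0, 0.99, 0.14, 0.001]
contact_force: [0.1, 0.7, -1.2]
width: 0.0087
gripper_force: 61.3
```

Call:
{"op": "apply_moves", "data": {
  "steps": [0,0,0,0,0,0,0,0,0,0,0,0,0,0,0,0,0,0,0,0],
  "jaw": 145
}}

```text
clock: 8.53
position: [0.5353, -0.0392, 0.0428]
ee_rot: [-0.0, 0.99, 0.14, -0.0]
contact_force: [-0.4, -1.0, 0.2]
width: 0.0368
gripper_force: 0.0
```

Call:
{"op": "apply_moves", "data": {
  "steps": [0,0,1,0,0,0,3,0,0,0,6,0,0,0,9,0,0,0,9,0]
}}

```text
clock: 8.95
position: [0.5398, -0.04, 0.1395]
ee_rot: [0.002, 0.99, 0.14, 0.006]
contact_force: [0.6, 0.2, 0.2]
width: 0.0369
gripper_force: 0.0
```

```bash
python3 - <<'E'
from h import *
t=get_image("top")[:,:,::-1];s=get_image("side")[:,:,::-1];st=get_state();print(st["clock"],st["position"],st["ee_rot"],st["contact_force"],st["width"],st["qpos"])
cv2.imwrite("pics/t7.png",t);cv2.imwrite("pics/s7.png",s)
b=np.array([.5355,-.0392]);y=np.array([np.cos(np.radians(16.04)),np.sin(np.radians(16.04))])
np.set_printoptions(linewidth=220)
for sg in(-1,1):
    e=b+sg*.083*y;print("side",proj("side",[*e,.064]).round(1),"top",proj("top",[*e,.068]).round(1))
print(s.min(2)[186:202,246:262]);print(t.min(2)[230:246,222:242])
E
```

```text
9.05 [ 0.53651534 -0.03938593  0.13499274] [7.35584125e-04 9.90188424e-01 1.39723215e-01 1.94084233e-03] [-0.33899773  0.48868236 -0.91000427] 0.03704911245936602 [-2.02585068e-01  2.59979109e-01  1.68476222e+00 -8.71280366e-05
  1.19270099e+00  1.08787888e+00]
side [250.4 196.7] top [232.5 241.2]
side [311.3 187.8] top [215.9 176.4]
[[132 131 129 128 125 126 128 127 128 128 127 126 124 125 124 124]
 [130 128 127 126 127 128 130 131 132 132 131 129 127 124 124 123]
 [127 126 127 128 129 131 134 139 148 157 151 138 130 128 126 126]
 [126 128 127 129 129 136 152 170 187 195 181 150 134 130 129 129]
 [128 128 129 129 130 145 180 209 221 218 194 155 135 132 131 128]
 [129 129 129 129 132 154 196 225 230 223 193 152 133 131 130 122]
 [130 129 129 129 134 155 195 220 222 211 184 151 136 134 131 125]
 [130 129 128 129 133 151 180 197 199 195 188 180 172 157 144 140]
 [129 128 128 129 134 148 166 174 177 185 199 208 204 182 158 150]
 [128 129 129 129 134 147 159 163 161 163 172 180 181 167 154 147]
 [128 129 128 125 126 140 155 157 152 147 147 148 150 147 143 136]
 [128 128 127 124 122 132 1
[... 937 characters left out ...]
08 213 206 180 151 133 129 139 153]
 [100  86 136 184 199 192 181 191 201 206 206 208 205 183 150 134 133 134 138 144]
 [ 87  66 108 160 181 172 162 179 201 207 204 205 195 169 139 130 137 131 123 114]
 [ 76  49  79 114 129 123 127 159 192 200 197 194 179 150 124 116 115 102  86  74]
 [ 65  31  37  61  67  69  92 134 165 171 170 160 141 111  84  78  71  65  49  44]
 [ 53  23  13  17  22  33  62  97 120 123 113  99  86  64  48  42  42  37  36  40]
 [ 44  21  10  11  10  18  31  53  64  65  58  52  45  36  35  38  38  38  37  37]
 [ 38  15  15  20   8  19  17  23  30  37  33  35  35  37  35  39  42  39  36  43]
 [ 26  11  12  18  17   7  21  18  23  32  35  37  39  36  38  36  38  37  38  37]]
```

The bar sits between the prongs as predicted: the prong, bar, prong brightness pattern shows at top row 237. Moving over the knob.

Call:
{"op": "apply_moves", "data": {
  "steps": [0.4,-1.5,0,0,0.9,-3.2,0,0,1.4,-5,0,0,1.8,-6.15,0,0,1.8,-6.15,-1,0,1.8,-6.15,-3,0,1.8,-6.15,-3,0,1.8,-6.15,-3,0]
}}

```text
clock: 9.72
position: [0.5514, -0.0995, 0.1011]
ee_rot: [-0.001, 0.99, 0.14, -0.002]
contact_force: [0.2, -0.3, 0.3]
width: 0.0369
gripper_force: 0.0
```

```bash
python3 - <<'E'
from h import *
s=get_image("side")[:,:,::-1];t=get_image("top")[:,:,::-1];st=get_state();print(st["clock"],st["position"],st["ee_rot"],st["contact_force"],st["width"],st["qpos"])
cv2.imwrite("pics/v8.png",np.hstack([crop(t,195,150,90,110,4.4),crop(s,240,135,90,110,4.4)]))
E
```

```text
9.8167 [ 0.55322618 -0.1000652   0.10299346] [-1.69216528e-04  9.90161884e-01  1.39926394e-01 -1.41502201e-04] [ 0.57327627  1.03396654 -0.25322342] 0.03688665394208156 [-3.02831984e-01  3.23991972e-01  1.67680098e+00  2.02792834e-04
  1.14120050e+00  9.87105682e-01]
```

View pics/v8.png

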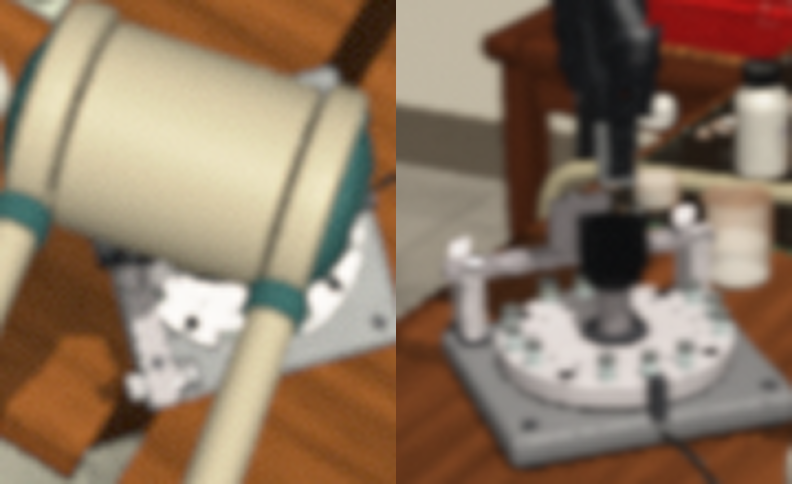

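The bar lies in both slots with its tab up. The open fingers are directly over the knob, which is at side crop (613,250). Descending on the knob.

Call:
{"op": "apply_moves", "data": {
  "steps": [0,0,-1,0,0,0,-2,0,0,0,-3,0,0,0,-4,0,0,0,-4.8,0,0,0,-5.2,0,0,0,-5.2,0]
}}

```text
clock: 10.4
position: [0.5524, -0.1004, 0.0494]
ee_rot: [-0.001, 0.99, 0.14, -0.001]
contact_force: [-0.5, 0.4, 0.4]
width: 0.0364
gripper_force: 0.0
```

Call:
{"op": "apply_moves", "data": {
  "steps": [0,0,0,0,0,0,0,0,0,0,0,0,0,0,0,0,0,0,0,0],
  "jaw": 255,
  "newtons": 50
}}

```text
clock: 10.82
position: [0.554, -0.1015, 0.0515]
ee_rot: [0.001, 0.99, 0.14, 0.001]
contact_force: [-0.2, -4.1, -0.7]
width: 0.0109
gripper_force: 51.4
```

Knob gripped, reading 10.9 mm as expected for a 12 mm blade. Turning clockwise.

Call:
{"op": "apply_moves", "data": {
  "steps": [0,0,0,-3,0,0,0,-6,0,0,0,-10,0,0,0,-14,0,0,0,-18,0,0,0,-22.5,0,0,0,-22.5,0,0,0,-22.5]
}}

```text
clock: 11.48
position: [0.5539, -0.1011, 0.0514]
ee_rot: [0.0, 0.998, -0.055, 0.001]
contact_force: [0.9, -2.6, 0.7]
width: 0.0109
gripper_force: 51.6
```

```bash
python3 -c "
from h import *
s=get_state();r=s['ee_rot'];print(np.degrees(2*np.arctan2(r[2],r[1]))-90,s['position'],s['contact_force'],s['moment'],s['width'],s['gripper_force'],s['qpos'][5])"
```

```text
-96.32795376567765 [ 0.55394554 -0.10106903  0.05143941] [ 0.89692596 -2.62900053  0.72029841] [-0.2711811  -0.09902205 -0.03507434] 0.010854675318824062 51.60257935523987 1.3776487313038224
```

Call:
{"op": "apply_moves", "data": {
  "steps": [0,0,0,-4,0,0,0,-8,0,0,0,-12,0,0,0,-17,0,0,0,-22.5,0,0,0,-22.5,0,0,0,-22.5]
}}

```text
clock: 12.07
position: [0.5541, -0.1007, 0.0514]
ee_rot: [-0.0, 0.969, -0.248, 0.001]
contact_force: [2.1, -1.6, 1.5]
width: 0.0108
gripper_force: 51.8
```

Call:
{"op": "apply_moves", "data": {
  "steps": [0,0,0,-4,0,0,0,-8,0,0,0,-12,0,0,0,-17,0,0,0,-22.5,0,0,0,-22.5,0,0,0,-22.5,0,0,0,-22.5]
}}

```text
clock: 12.73
position: [0.5544, -0.1004, 0.0514]
ee_rot: [-0.001, 0.902, -0.433, 0.001]
contact_force: [3.3, 1.1, 3.0]
width: 0.0107
gripper_force: 51.9
```

```bash
python3 - <<'E'
from h import *
s=get_state();r=s['ee_rot'];print(np.degrees(2*np.arctan2(r[2],r[1]))-90,s['position'],s['contact_force'],s['moment'],s['width'],s['gripper_force'],s['qpos'][5])
a=cv2.imread("pics/s7.png");b=get_image("side")[:,:,::-1]
# bar region in side: compare with picture after placing (prongs, bar ends)
for n,(x,y,w,h) in dict(right=(246,184,26,18),left=(303,176,12,18)).items(): print(n,cv2.absdiff(a,b)[y:y+h,x:x+w].mean().round(2))
E
```

```text
-141.2707525365508 [ 0.55436168 -0.10040726  0.0514359 ] [3.31045699 1.08887048 3.01646222] [ 0.10202189 -0.44531675  0.02004652] 0.01074549687507148 51.86822175979614 2.1617747581978395
right 3.87
left 2.56
```

The tool turned 67.4° with the grip steady, and the bar looks unchanged in the side view. Handing in.

```bash
python3 -c "
from rig import *
print(sign_off())"
```

```text
the job is handed in; nothing more can be done
None
```

The bar lies in both slots, tab up, and the knob was turned clockwise 67.4° by the tool's measured angle (third stop is 67.5°) and is still gripped. The job is handed in, last clock reading 12.7 s; I did not re-image the beaker and bottle, but neither was on the arm's path.

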